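# Build a test-sieve stack on the sieve shaker

### The arm

A 6-joint arm with a two-finger parallel gripper is mounted at the origin on a cart in front of the work surface, level with it; the furniture and walls round the work are solid. World frame = base frame: x ahead of the robot, y to its left, z up, the work surface at z = 0. Lengths are in mm, angles in rad, forces in N, time in s.
With the tool pointing down it reaches from about 275 to 750 mm from the base axis. Payload 10.2 kg.
Tool frame: the origin (TCP) lies between the finger pads; the fingertips stand 17 mm ahead of it and the grasp point (between the pads) lies 2 mm behind it; z points along the fingers, y is the line along which they close (so a half turn about z gives the same grasp; the last joint's range is limited). The gripper opens to 85 mm and grips with 20 to 120 N. Pads are 22 mm wide; open, the fingers measure 114 mm over their backs; the gripper's body (76 mm by 85 mm) begins 54 mm behind the grasp point. The pads swing forward as they close: fully open they stand 13 mm farther back than shut.
Start: joints at [1.096, 0.313, 1.498, -0, 1.331, -0.223], TCP at [130.815, 508.447, 248.294] pointing down, gripper open.
Joint ranges: [-2.94, 2.94], [-0.97, 2.17], [0.19, 2.56], [-1.23, 4.37], [0.02, 3.11], [-2.88, 2.88]. Speed limits (rad/s): [2.39, 2.39, 3.01, 3.14, 3.14, 3.14].

### API

Orientations are given as a unit quaternion [w, x, y, z].
In Python, from rig import * gives the robot as it stands.
- The arm moves only by the tool step_arm, never from a script. Its argument "commands" is text: rows parted by semicolons, each of 7 numbers parted by spaces: the opening, from 0 (shut) to 1 (fully open), then the shift along the tool's x, y, z in cm, then the turn, a rotation vector about the tool's x, y, z in rad. In form: hand x y z rx ry rz; .... A call has 1 to 20 rows; each row is the pose to reach, as a shift and turn from the pose commanded when the call began, along the tool's axes at that moment; what a row does not reach only later rows make up. A row lasts 1/12 s, in which the tool goes at most 41.7 mm and 7.16 degrees, less where a joint would pass 70% of its speed; a pose out of reach is approached as far as the arm can. A call with a gripper value outside its range is refused whole. The fingers move at their own pace and stop on an object; "newtons" is the grip in N (left out, the last holds). Time passes only in rows, so rows that repeat a pose let the fingers close. It gives the time, the measured TCP pose, the force, the opening and the grip force at its end, in the units of the state.
- sense(): the state, without advancing time (a new reading comes with each control period).
- capture(name): name is "side" or "top"; returns the picture (384x512x3 uint8, red, green, blue); there is no depth.
- camera_model(name): a dict with "mtx" (3x3 intrinsics, pixels), "eye" and "rotation" of the camera in the world. Camera axes: x right, y down, z forward; pixel columns grow to the right and rows downward; lengths in mm; the calibration is good to about 2 mm. A picture is of the moment at which its call begins. camera_model takes no time and is no camera call.
- finish_job(): hands the job in; it is judged then, once.
Trained networks look in the newest picture that a camera, given by its name, has taken for a name from the list of things; names that differ only in an ending like _2 or _b are one class to them, and where a whole thing is asked for, a point or a joint stands for the part that bears it (a point fixed in the world has none). Each returns a list of dicts, best first, with "score" (0 to 1); they miss things now and then, are a little off and sometimes report something else, mostly with a low value. They report only what shows in the picture. A call takes as long as a camera call. They do not tell look-alikes from the thing itself.
- search_frame(camera, label): "rect" ([centre column, centre row, width, height] in pixels, round what is visible of it).
- trace(camera, label): "mask" (384x512 bool, what is visible of it) and "rect" ([centre column, centre row, width, height] in pixels, round what is visible of it).
- spot_point(camera, label): "xy" ([column, row] in pixels: a listed point, or the origin of a listed thing).
The state is a dict: "time_s": time; "joints": joint angles; "dq": joint speeds; "tau": joint torques, N m; "eef_pos": TCP position; "ee_rot": TCP orientation; "force": force on the tool from outside, world axes, zero at the start; "wrist_torque": the same for the moment, N m; "grip_width": opening from 0.0 (shut) to 1.0 (fully open); "grip_force": force on a finger pad.
Only numpy, scipy, OpenCV 4.12 (cv2) and the standard library are available. Lean on these libraries where they do the work, as an engineer would, in place of code of your own. Each camera call takes 0.05 s, during which the arm holds its last target. There are 200 camera calls.

### The job

Assemble the little test-sieve stack upright in the seat of the sieve shaker: the pan at the bottom, then the fine sieve, then the coarse sieve, and the lid on top, each fully home in the one below. Leave the glass beaker and the petri dish standing where they are, and let go of everything at the end.

Things in the scene. Friction and masses are not known exactly. Their poses are not given: they have to be found in the camera images.
- sieve_shaker: Small grey box-shaped sieve shaker fixed to the bench, 110 x 120 mm, 45 mm tall, black control strip on its front (-x of its frame), on top a round aluminium platform (84 mm across, top at 55 mm) with a raised ring collar. Its place and yaw vary. Origin: centre of its underside, z up.
- seat (a point): Centre of the mouth of the shaker's ring collar, 63 mm above the bench. The collar is 66 mm across outside, 55 mm inside and 8 mm deep. With a frame's spigot fully home, the frame's origin lies 6 mm below this point.
- pan: Collecting pan: the lowest of the three open round steel frames, with a closed plain floor. 60 mm across outside, 55 mm inside, 36 mm tall in all. Spigot below: 50 mm across, 6 mm long, 2 mm chamfer; it drops into a 55 mm bore (collar or open frame) until the step rests on the rim. A part fully home in it has its origin 30 mm above this one. Origin: centre of the underside (foot of the spigot), z up.
- fine_sieve: Fine sieve: round steel frame with a dense wire cloth (3 mm mesh) near its bottom, 60 mm across outside, 55 mm inside, 40 mm tall in all. Spigot below: 50 mm across, 6 mm long, 2 mm chamfer; it drops into a 55 mm bore (collar or open frame) until the step rests on the rim. A part fully home in it has its origin 34 mm above this one. Origin: centre of the underside (foot of the spigot), z up.
- coarse_sieve: Coarse sieve: the tallest round steel frame, with a wide-open wire grid (11.5 mm mesh) that one sees through, 60 mm across outside, 55 mm inside, 52 mm tall in all. Spigot below: 50 mm across, 6 mm long, 2 mm chamfer; it drops into a 55 mm bore (collar or open frame) until the step rests on the rim. A part fully home in it has its origin 46 mm above this one. Origin: centre of the underside (foot of the spigot), z up.
- sieve_lid: Lid: round steel disc 60 mm across and 6 mm thick (6 to 12 mm above its origin) with an upright black cylindrical knob in the middle, 20 mm across and 30 mm tall; 42 mm tall in all. Spigot below: 50 mm across, 6 mm long, 2 mm chamfer; it drops into a 55 mm bore (collar or open frame) until the step rests on the rim. Origin: centre of the underside (foot of the spigot), z up.
- beaker_glass: Bystander: small clear glass beaker, 57 mm across, 70 mm tall, standing loose among the parts; not to be moved. Origin: centre of its underside.
- petri_dish: Bystander: flat clear lidded petri dish, 71 mm across, 15 mm tall, lying loose among the parts; not to be moved. Origin: centre of its underside.
Mind the look-alikes: they are no part of the job. What is shaped like the pan but green is not meant.

How it is judged (in metres and radians):
At the end, for the whole second after the job is handed in: Pan in the shaker's collar, fine sieve in the pan, coarse sieve in the fine sieve, lid in the coarse sieve: each seated to within 3 mm of its full depth, within 5 mm of centre on the part below, upright within 0.08 rad and at rest (under 0.02 m/s) (z of pan in the frame of seat between -0.009 and -0.003 m and horizontal distance between pan and seat below 0.005 m and angle between each of pan, fine_sieve, coarse_sieve, sieve_lid's own z axis and vertical below 0.08 rad and linear speed of each of pan, fine_sieve, coarse_sieve, sieve_lid below 0.02 m/s and z of fine_sieve in the frame of pan between 0.027 and 0.033 m and horizontal distance between fine_sieve and pan below 0.005 m and z of coarse_sieve in the frame of fine_sieve between 0.031 and 0.037 m and horizontal distance between coarse_sieve and fine_sieve below 0.005 m and z of sieve_lid in the frame of coarse_sieve between 0.043 and 0.049 m and horizontal distance between sieve_lid and coarse_sieve below 0.005 m); the robot touches nothing.
It fails at once if the glass beaker is pushed more than 25 mm or knocked over (distance of beaker_glass from where it was at the start of the episode above 0.025 m or angle between beaker_glass's own z axis and vertical above 0.4 rad).
It fails at once if the petri dish is pushed more than 25 mm or knocked over (distance of petri_dish from where it was at the start of the episode above 0.025 m or angle between petri_dish's own z axis and vertical above 0.4 rad).
It also fails if it takes over 106 s, if anything falls off the work surface, if the arm or the gripper's body presses on something with over 40 N, if the wrist force passes 120 N, or if a joint passes its speed limit or range.

## Working session

There is one attempt and no reset: what is moved stays moved. The work goes in short steps, Python scripts to look and compute and a tool call to move; the robot and the scene stay as the last step left them, time stands still between calls to the robot, and variables do not carry over. Pictures are saved under pics/ and viewed, at most 14 in all, crops included, and the job is handed in when it is done.

Besides the shell and the picture viewer there is one more tool, called after "Request:" as name(argument=value, ...) on one line, values as JSON. step_arm: Moves the arm, as the interface text tells. Its arguments: {"type":"object","properties":{"commands":{"type":"string"},"newtons":{"type":"number"}},"required":["commands"]}

```bash
mkdir -p pics
cat > h.py <<'E'
from rig import *
import numpy as np, cv2
def save(cam,name,crop=None,s=1):
    im=capture(cam)
    if crop: x0,y0,x1,y1=crop; im=im[y0:y1,x0:x1]
    im=cv2.resize(im,None,fx=s,fy=s,interpolation=cv2.INTER_CUBIC)
    cv2.imwrite('pics/'+name+'.png',im[...,::-1])
def ray(cam,px,z):
    m=camera_model(cam);K=np.array(m['mtx']);R=np.array(m['rotation']);e=np.array(m['eye'])
    if R.shape==(4,):
        from scipy.spatial.transform import Rotation as Ro
        R=Ro.from_quat([*R[1:],R[0]]).as_matrix()
    d=R@np.linalg.inv(K)@np.array([px[0],px[1],1.]); return e+d*(z-e[2])/d[2]
def proj(cam,p):
    m=camera_model(cam);K=np.array(m['mtx']);R=np.array(m['rotation']);e=np.array(m['eye'])
    q=K@(R.T@(np.array(p)-e)); return q[:2]/q[2]
E
python3 - <<'E'
from h import *
save('top','t0',s=1.5);save('side','s0',s=1.5)
print(sense());
for c in('top','side'):
    print(camera_model(c))
    for l in ['sieve_shaker','seat','pan','fine_sieve','coarse_sieve','sieve_lid','beaker_glass','petri_dish']:
        print(c,l,[(np.round(d['xy']).tolist(),round(d['score'],2)) for d in spot_point(c,l)][:4])
E
```

```text
{'time_s': 0.1, 'joints': array([ 1.09560620e+00,  3.13380481e-01,  1.49830927e+00, -1.66204988e-05,
        1.33099620e+00, -2.23379608e-01]), 'dq': array([ 0.00072547, -0.00072031, -0.00157   , -0.00164707, -0.00126607,
        0.00039938]), 'tau': array([ 1.96698449e-03, -4.12898469e+01, -2.60142589e+01, -2.15113769e-04,
        2.94916324e-03, -1.13873335e-05]), 'eef_pos': array([130.72280843, 508.26624502, 247.81874962]), 'ee_rot': array([-1.79493112e-04,  1.25570896e-01,  9.92084498e-01, -5.16402345e-04]), 'force': array([-0.81548585, -0.63782319,  0.54541967]), 'wrist_torque': array([ 0.00343089, -0.04778089,  0.00881278]), 'grip_force': 0.0, 'grip_width': 0.9974789375826025}
{'mtx': array([[351.23668546,   0.        , 254.79506625],
       [  0.        , 351.23668546, 193.68154376],
       [  0.        ,   0.        ,   1.        ]]), 'eye': array([ 380.96248726,  -38.96689117, 1071.43323392]), 'rotation': array([-0.04815906,  0.70882781, -0.70305656,  0.03090805])}
top sieve_shaker [([156.0, 226.0], 0.85)]
top seat []
top pan [([295.0, 228.0], 0.88), ([374.0, 226.0], 0.74), 
[... 238 characters left out ...]
ay([[371.93127513,   0.        , 258.78713825],
       [  0.        , 371.93127513, 190.65726119],
       [  0.        ,   0.        ,   1.        ]]), 'eye': array([   2.10219646, -758.03671833,  449.35033537]), 'rotation': array([-0.52930699,  0.80276224, -0.22199046,  0.16163888])}
side sieve_shaker [([189.0, 184.0], 0.88)]
side seat [([188.0, 167.0], 0.56)]
side pan [([328.0, 304.0], 0.74), ([233.0, 218.0], 0.71), ([258.0, 242.0], 0.7), ([203.0, 199.0], 0.33)]
side fine_sieve [([304.0, 231.0], 0.73)]
side coarse_sieve [([288.0, 275.0], 0.61)]
side sieve_lid [([242.0, 189.0], 0.62)]
side beaker_glass [([274.0, 210.0], 0.72)]
side petri_dish [([203.0, 199.0], 0.65), ([290.0, 275.0], 0.43)]
```

View pics/t0.png

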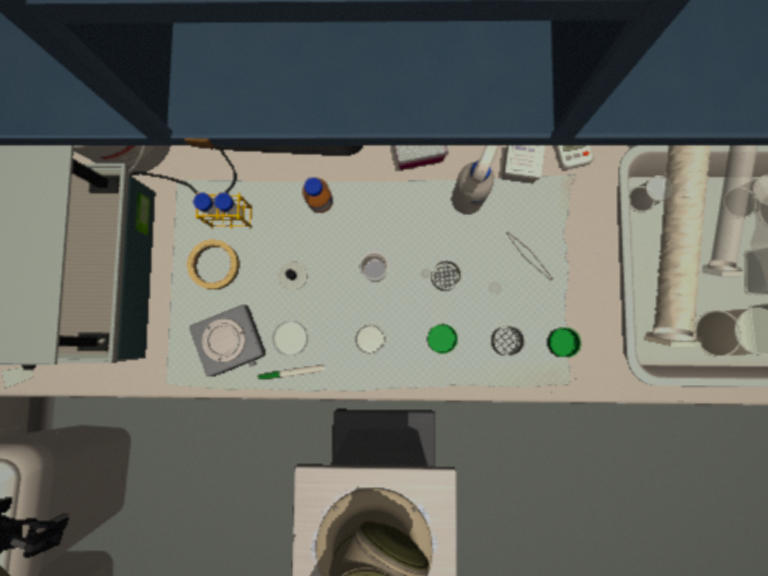

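View pics/s0.png

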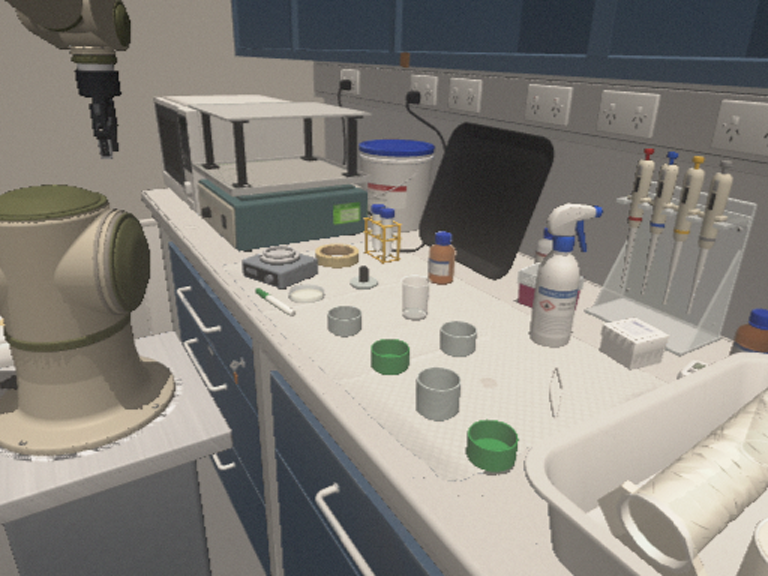

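The views show, in top pixels (original scale): the shaker at (150,227), petri dish (193,225), plain grey pan (246,226), green pan look-alikes (295,226) and (375,228), coarse sieve (338,227), fine sieve (297,183), beaker (249,178) and lid (196,183). The candidates for the pan are the grey one at (246,226) and the two green ones. I choose the grey one. The coarse sieve is the tall frame in the side view at (291,262).

```bash
cat >> h.py <<'E'
from scipy.optimize import minimize
def cyl(x,y,prof,n=48):
    a=np.linspace(0,2*np.pi,n,endpoint=False)
    return np.vstack([np.c_[x+r*np.cos(a),y+r*np.sin(a),np.full(n,z)] for r,z in prof])
def sil(cam,P,shape=(384*4,512*4)):
    m=camera_model(cam);K=np.array(m['mtx'])
    from scipy.spatial.transform import Rotation as Ro
    q=m['rotation'];R=Ro.from_quat([*q[1:],q[0]]).as_matrix()
    Q=(P-np.array(m['eye']))@R@K.T; u=Q[:,:2]/Q[:,2:]
    return u
def rect(u): return np.r_[u.min(0),u.max(0)]
def cent(u):
    h=cv2.convexHull(u.astype(np.float32)); M=cv2.moments(h); return np.array([M['m10'],M['m01']])/M['m00']
def fit(prof,obs,x0):
    # obs: {cam: pixel centroid}
    f=lambda p: sum(np.sum((cent(sil(c,cyl(p[0],p[1],prof)))-o)**2) for c,o in obs.items())
    r=minimize(f,x0,method='Nelder-Mead'); return r.x,np.sqrt(r.fun)
E
cat > m1.py <<'E'
from h import *
S={'pan':([(25,0),(30,6),(30,36)],(246,226)),'fine_sieve':([(25,0),(30,6),(30,40)],(297,183)),'coarse_sieve':([(25,0),(30,6),(30,52)],(338,227)),'beaker_glass':([(28,0),(28,70)],(249,178)),'petri_dish':([(35.5,0),(35.5,15)],(193,225)),'sieve_lid':([(25,0),(30,6),(30,12),(10,12),(10,42)],(196,183))}
capture('top');capture('side')
def q2(q): 
    from scipy.spatial.transform import Rotation as Ro
    return Ro.from_quat([*q[1:],q[0]]).as_matrix()
def near(cam,l,px):
    b=None
    for d in trace(cam,l):
        M=cv2.moments(d['mask'].astype(np.uint8),True)
        c=np.array([M['m10'],M['m01']])/M['m00']
        if np.hypot(*(c-px))<22 and (b is None or M['m00']>0): b=b if b is not None else c
    return b
for l,(prof,px) in S.items():
    x0=ray('top',px,20)[:2]
    ct=near('top',l,px); cs=near('side',l,cent(sil('side',cyl(*x0,prof))))
    for nm,o in (('top',{'top':ct}),('side',{'side':cs}),('both',{'top':ct,'side':cs})):
        if all(v is not None for v in o.values()):
            p,e=fit(prof,o,x0); print(l,nm,np.round(p,1),'res',round(float(e),2))
for c in('top','side'):
    for d in trace(c,'sieve_shaker')[:1]:
        M=cv2.moments(d['mask'].astype(np.uint8),True);print(c,'shaker',M['m10']/M['m00'],M['m01']/M['m00'],d['rect'])
save('top','crop1',(100,150,360,270),3)
E
python3 m1.py
```

```text
pan top [402.1  11.6] res 0.0
pan side [402.3  12.5] res 0.0
pan both [402.1  11.8] res 0.15
fine_sieve top [ 531.4 -137.4] res 0.0
fine_sieve side [ 530.9 -139.2] res 0.0
fine_sieve both [ 531.5 -138. ] res 0.36
coarse_sieve top [ 400.8 -258.7] res 0.0
coarse_sieve side [ 400.9 -258.4] res 0.0
coarse_sieve both [ 400.8 -258.6] res 0.06
beaker_glass top [546.8   5.6] res 0.0
beaker_glass side [545.6   8. ] res 0.0
beaker_glass both [545.9   6.5] res 0.61
petri_dish top [404.4 175. ] res 0.0
petri_dish side [405.3 178.9] res 0.0
petri_dish both [404.3 175.6] res 0.52
sieve_lid top [531.7 172.8] res 0.0
sieve_lid side [528.  168.4] res 0.0
sieve_lid both [530.8 172.5] res 0.69
top shaker 151.1571516267649 226.69429097605894 [150.9, 224.9, 45.1, 46.9]
side shaker 185.9903567984571 177.4300867888139 [187.1, 177.3, 47.6, 30.0]
```

View pics/crop1.png

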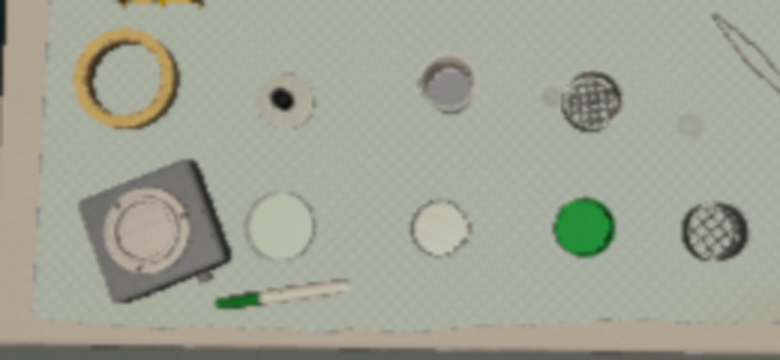

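Run:
```python
from h import *
im=capture('top')[205:250,125:175].copy(); s=capture('side')[155:200,160:215].copy()
a=cv2.resize(im,None,fx=8,fy=8,interpolation=cv2.INTER_CUBIC); b=cv2.resize(s,None,fx=7,fy=7,interpolation=cv2.INTER_CUBIC)
b=b[:360] if b.shape[0]>=360 else np.pad(b,((0,360-b.shape[0]),(0,0),(0,0)))
cv2.imwrite('pics/shk.png',np.hstack([a,b])[...,::-1])
# shaker mask fit: box + collar
from scipy.spatial.transform import Rotation as Ro
capture('top');capture('side')
M={c:trace(c,'sieve_shaker')[0]['mask'] for c in('top','side')}
def pts(x,y,w):
    R=np.array([[np.cos(w),-np.sin(w)],[np.sin(w),np.cos(w)]])
    q=np.array([[sx*55,sy*60] for sx in(1,-1) for sy in(1,-1)])@R.T+[x,y]
    return [np.vstack([np.c_[q,np.full(4,z)] for z in(0,45)]),cyl(x,y,[(42,45),(42,55)]),cyl(x,y,[(33,55),(33,63)])]
def cost(p,cams=('top','side')):
    t=0
    for c in cams:
        r=np.zeros((384,512),np.float32); big=np.zeros((384*4,512*4),np.uint8)
        for P in pts(*p):
            u=(sil(c,P)+.5)*4-.5; cv2.fillConvexPoly(big,cv2.convexHull(np.round(u).astype(np.int32)),1)
        r=cv2.resize(big.astype(np.float32),(512,384),interpolation=cv2.INTER_AREA)
        t+=np.abs(r-M[c]).sum()
    return t
x0=ray('top',(150.5,226),40)[:2];print(x0)
for cams in(('top',),('side',),('top','side')):
    best=min((minimize(cost,[*x0,w],args=(cams,),method='Nelder-Mead',options=dict(initial_simplex=[[x0[0],x0[1],w],[x0[0]+8,x0[1],w],[x0[0],x0[1]+8,w],[x0[0],x0[1],w+.15]])) for w in(0.1,.3,.5,-.3)),key=lambda r:r.fun)
    print(cams,np.round(best.x,2),best.fun)
```

```text
[398.84010472 293.26897397]
('top',) [3.9739e+02 2.9419e+02 3.9000e-01] 93.8125
('side',) [4.0151e+02 3.0590e+02 3.5000e-01] 136.4375Traceback (most recent call last):
  File "<stdin>", line 25, in <module>
  File "<stdin>", line 25, in <genexpr>
    res = _minimize_neldermead(fun, x0, args, callback, bounds=bounds,
                               **options)
    fsim[j] = func(sim[j])
              ~~~~^^^^^^^^
    fx = function(np.copy(x), *(wrapper_args + args))
  File "<stdin>", line 19, in cost
  File "h.py", line 22, in sil
    m=camera_model(cam);K=np.array(m['mtx'])
ValueError: time passes only in moves, steps and waits
```

View pics/shk.png

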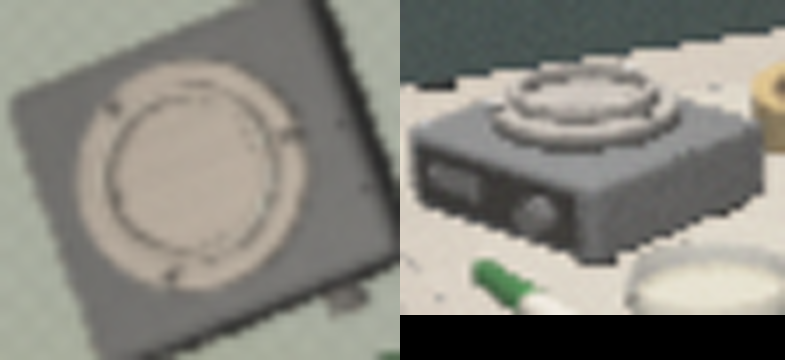

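The top crop shows the chosen grey pan with the plain floor at crop pixel (440,227), the fine mesh at (590,101) and the coarse mesh at (715,231). The shaker crop shows the collar ring centred at about (148.6,226.3) in the top view and (186.6,167.2) in the side view.

Run:
```python
from h import *
CM={c:camera_model(c) for c in('top','side')}
print('plat',ray('top',(148.5,226.4),55),'mouth',ray('top',(148.7,226.0),63),'side',ray('side',(186.6,167.2),63),ray('side',(188,167),63))
T=capture('top')
# platform bright mask within shaker
c=T[205:250,125:175].astype(int)
hsv=cv2.cvtColor(T,cv2.COLOR_RGB2HSV)[205:250,125:175]
d=c[...,0]-c[...,2]
m=((c.sum(2)>360)&(d>8)).astype(np.uint8)
n,l,s,ce=cv2.connectedComponentsWithStats(m)
k=l==1+np.argmax(s[1:,4])
h=max(cv2.findContours(k.astype(np.uint8),0,cv2.CHAIN_APPROX_NONE)[0],key=len)
(ex,ey),ax,an=cv2.fitEllipse(h);print((ex+125,ey+205),ax,s[1:,4].max(), 84*351.2/1016)
print(ray('top',(ex+125,ey+205),55))
```

```text
plat [397.37086104 294.23774838  55.        ] mouth [398.3942674  291.08468678  63.        ] side [396.94054821 285.13049573  63.        ] [401.45546093 284.88132399  63.        ]
(148.27040672302246, 226.6357822418213) (27.766311645507812, 29.036413192749023) 669 29.036220472440945
[396.68325267 294.87965347  55.        ]
```

```bash
cat >> h.py <<'E'
import sys
from scipy.spatial.transform import Rotation as Ro
C0=np.array([130.815,508.447,248.294]); R0=Ro.from_quat([.125571,.992085,0,0]).as_matrix()
def tool(a,b): return np.round(R0.T@(np.array(b,float)-np.array(a,float))/10,2)
E
python3 - <<'E'
from h import *
print(tool(C0,[402,12,120]),tool([402,12,120],[402,12,22]))
print(tool([402,12,22],[397,294,140]))
E
```

```text
[-38.63 -41.32  12.83] [0.  0.  9.8]
[  7.51  27.19 -11.8 ]
```

Request:
step_arm(commands="1 -38.6 -41.3 12.8 0 0 0;1 -38.6 -41.3 12.8 0 0 0;1 -38.6 -41.3 12.8 0 0 0;1 -38.6 -41.3 12.8 0 0 0;1 -38.6 -41.3 12.8 0 0 0;1 -38.6 -41.3 12.8 0 0 0;1 -38.6 -41.3 12.8 0 0 0;1 -38.6 -41.3 12.8 0 0 0;1 -38.6 -41.3 12.8 0 0 0;1 -38.6 -41.3 12.8 0 0 0;1 -38.6 -41.3 12.8 0 0 0;1 -38.6 -41.3 12.8 0 0 0;1 -38.6 -41.3 12.8 0 0 0;1 -38.6 -41.3 12.8 0 0 0;1 -38.6 -41.3 12.8 0 0 0;1 -38.6 -41.3 12.8 0 0 0;1 -38.6 -41.3 12.8 0 0 0;1 -38.6 -41.3 12.8 0 0 0", newtons=30)

```text
time_s: 3.6
eef_pos: [401.4, 13.2, 120.5]
ee_rot: [0.0, 0.125, 0.992, 0.0]
force: [0.5, 0.5, 0.6]
grip_width: 1.002
grip_force: 0.0
```

Request:
step_arm(commands="1 0 0 4 0 0 0;1 0 0 7 0 0 0;1 0 0 9.8 0 0 0;1 0 0 9.8 0 0 0;1 0 0 9.8 0 0 0;0 0 0 9.8 0 0 0;0 0 0 9.8 0 0 0;0 0 0 9.8 0 0 0;0 0 0 9.8 0 0 0;0 0 0 9.8 0 0 0;0 0 0 9.8 0 0 0;0 0 0 9.8 0 0 0;0 0 0 9.8 0 0 0;0 0 0 9.8 0 0 0")

```text
time_s: 4.77
eef_pos: [402.7, 12.3, 24.2]
ee_rot: [0.002, 0.126, 0.992, -0.0]
force: [-2.5, 2.9, 12.8]
grip_width: 0.694
grip_force: 29.5
```

Run:
```python
from h import *
save('side','g1',(180,120,420,320),3)
```

```text
(no output)
```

View pics/g1.png

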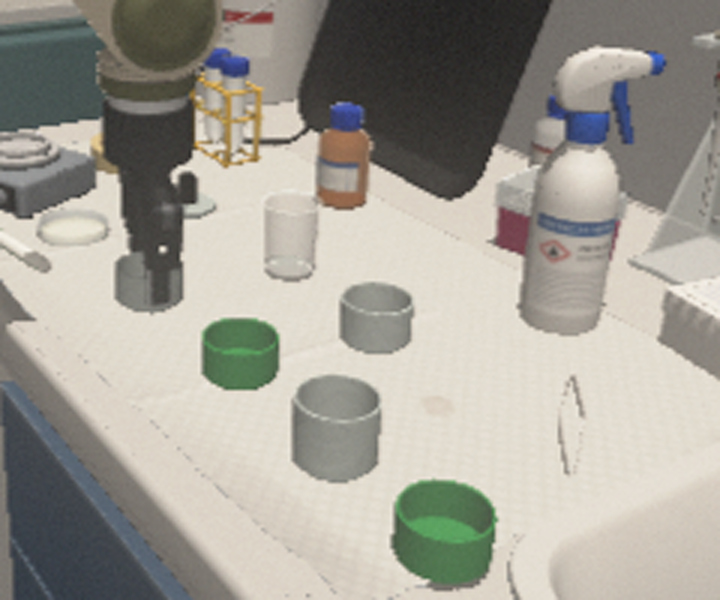

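Run:
```python
from h import *
for z in(0,4,8,12,16): print(z,proj('side',[402.7-.249*36,12.3-.968*36,z]) if 0 else sil('side',np.array([[402.7-.249*(30+t),12.3-.968*(30+t),z] for t in (0,12)])).round(1).tolist())
```

```text
0 [[231.9, 225.4], [233.1, 227.6]]
4 [[231.9, 224.0], [233.1, 226.2]]
8 [[231.9, 222.6], [233.1, 224.8]]
12 [[231.9, 221.2], [233.1, 223.4]]
16 [[231.9, 219.8], [233.1, 222.0]]
```

Run:
```python
from h import *
print(tool([401.7,12.3,22.3],[397.5,294,125]))
```

```text
[  7.43  27.18 -10.27]
```

Request:
step_arm(commands="0 0 0 -4 0 0 0;0 0 0 -8 0 0 0;0 0 0 -10.3 0 0 0;0 7.4 27.2 -10.3 0 0 0;0 7.4 27.2 -10.3 0 0 0;0 7.4 27.2 -10.3 0 0 0;0 7.4 27.2 -10.3 0 0 0;0 7.4 27.2 -10.3 0 0 0;0 7.4 27.2 -10.3 0 0 0;0 7.4 27.2 -10.3 0 0 0;0 7.4 27.2 -10.3 0 0 0;0 7.4 27.2 -10.3 0 0 0;0 7.4 27.2 -10.3 0 0 0;0 7.4 27.2 -10.3 0 0 0;0 7.4 27.2 -10.3 0 0 0")

```text
time_s: 6.07
eef_pos: [398.1, 293.2, 125.7]
ee_rot: [0.0, 0.126, 0.992, 0.0]
force: [-0.5, -0.1, -1.3]
grip_width: 0.691
grip_force: 34.0
```

Run:
```python
from h import *
s=capture('side')[130:205,150:240].copy(); t=capture('top')[200:255,120:180].copy()
a=cv2.resize(s,None,fx=5,fy=5,interpolation=2);b=cv2.resize(t,None,fx=5,fy=5,interpolation=2)
b=np.pad(b,((0,a.shape[0]-b.shape[0]),(0,0),(0,0)))
cv2.imwrite('pics/h1.png',np.hstack([a,b])[...,::-1])
print(sense()['eef_pos'])
```

```text
[398.12905694 293.41452821 125.54408693]
```

View pics/h1.png

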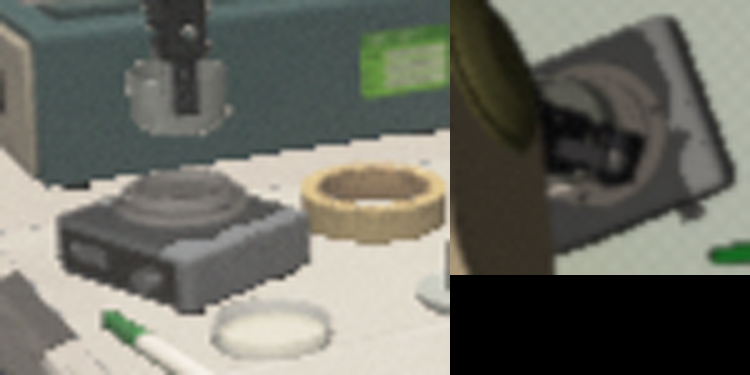

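Run:
```python
from h import *
for z0 in(99,101,103):
  u=sil('side',cyl(398.1,293.4,[(25,z0),(30,z0+6),(30,z0+36)])); print(z0,rect(u).round(1))
for x,y in((397,294),(397,290),(400,294)):
  print(x,y,rect(sil('side',cyl(x,y,[(33,63)]))).round(1),rect(sil('side',cyl(x,y,[(42,55)]))).round(1),rect(sil('side',cyl(x,y,[(27.5,63)]))).round(1))
print('obs pan',128/5+149.6,230/5+149.6,135/5+129.6,'collar', 120/5+149.6,245/5+149.6)
# shaker corners
im=capture('side'); capture('top')
```

```text
99 [174.7 141.4 195.1 157.8]
101 [174.7 140.8 195.1 157.2]
103 [174.6 140.2 195.1 156.6]
397 294 [174.8 163.  196.2 169.9] [172.  164.5 199.2 173.4] [176.6 163.5 194.5 169.3]
397 290 [175.2 163.4 196.7 170.3] [172.4 164.8 199.7 173.8] [177.  163.9 195.  169.7]
400 294 [175.7 162.9 197.1 169.8] [172.9 164.3 200.1 173.2] [177.5 163.4 195.4 169.2]
obs pan 175.2 195.6 156.6 collar 173.6 198.6
```

Request:
step_arm(commands="0 0 0 2.5 0 0 0;0 0 0 3.4 0 0 0;0 0 0 3.4 0 0 0;0 0 0 3.7 0 0 0;0 0 0 4.0 0 0 0;0 0 0 4.0 0 0 0;0 0 0 4.0 0 0 0")

```text
time_s: 6.85
eef_pos: [398.0, 294.2, 85.7]
ee_rot: [0.0, 0.126, 0.992, 0.0]
force: [-0.4, 0.8, -1.4]
grip_width: 0.692
grip_force: 34.0
```

Request:
step_arm(commands="0 0 0 0.2 0 0 0;0 0 0 0.4 0 0 0;0 0 0 0.5 0 0 0;0 0 0 0.5 0 0 0;0 0 0 0.5 0 0 0")

```text
time_s: 7.27
eef_pos: [398.0, 294.3, 81.3]
ee_rot: [0.0, 0.125, 0.992, 0.0]
force: [-2.9, -2.0, 9.9]
grip_width: 0.688
grip_force: 35.0
```

Request:
step_arm(commands="1 0 0 0 0 0 0;1 0 0 0 0 0 0;1 0 0 0 0 0 0;1 0 0 0 0 0 0;1 0 0 0 0 0 0;1 0 0 -4 0 0 0;1 0 0 -8 0 0 0;1 0 0 -12 0 0 0;1 0 0 -12 0 0 0")

```text
time_s: 8.02
eef_pos: [400.3, 295.3, 207.4]
ee_rot: [0.005, 0.125, 0.992, 0.003]
force: [0.9, -0.1, 1.5]
grip_width: 1.001
grip_force: 0.0
```

Run:
```python
from h import *
s=capture('side')[130:205,150:240].copy(); t=capture('top')[200:255,120:180].copy()
a=cv2.resize(s,None,fx=5,fy=5,interpolation=2);b=cv2.resize(t,None,fx=5,fy=5,interpolation=2)
b=np.pad(b,((0,a.shape[0]-b.shape[0]),(0,0),(0,0)))
cv2.imwrite('pics/h2.png',np.hstack([a,b])[...,::-1])
print(sense()['eef_pos'])
for z0 in(57,63): print(rect(sil('side',cyl(398,294.3,[(30,z0+6),(30,z0+36)]))).round(1))
capture('side')
for d in trace('side','pan'): print(d['rect'],d['score'])
```

```text
[398.20495706 294.32180046 201.35949314]
[175.4 154.2 195.5 169.5]
[175.3 152.4 195.5 167.7]
[328.4, 294.9, 33.1, 37.2] 0.94
[260.2, 236.6, 27.8, 24.1] 0.76
```

View pics/h2.png

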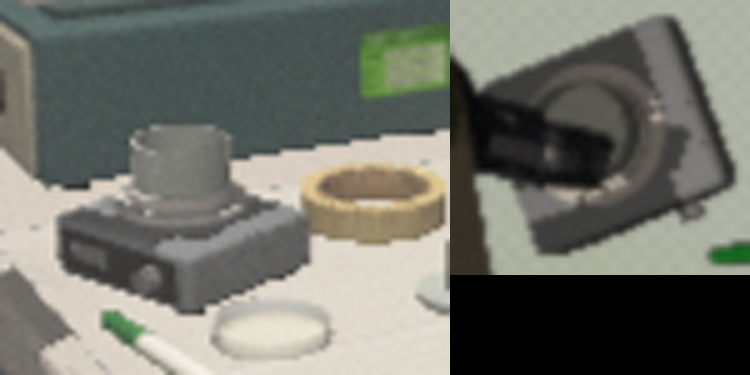

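The pan is seated: it stands upright with its rim at side row 154.2, the value predicted for fully home. Next is the fine sieve.

Run:
```python
from h import *
print(tool([397.8,294.1,200.3],[531.4,-137.8,124]))
```

```text
[-23.7  -38.5    7.63]
```

Request:
step_arm(commands="1 -23.7 -38.5 7.6 0 0 0;1 -23.7 -38.5 7.6 0 0 0;1 -23.7 -38.5 7.6 0 0 0;1 -23.7 -38.5 7.6 0 0 0;1 -23.7 -38.5 7.6 0 0 0;1 -23.7 -38.5 7.6 0 0 0;1 -23.7 -38.5 7.6 0 0 0;1 -23.7 -38.5 7.6 0 0 0;1 -23.7 -38.5 7.6 0 0 0;1 -23.7 -38.5 7.6 0 0 0;1 -23.7 -38.5 7.6 0 0 0;1 -23.7 -38.5 7.6 0 0 0;1 -23.7 -38.5 7.6 0 0 0;1 -23.7 -38.5 7.6 0 0 0;1 -23.7 -38.5 7.6 0 0 0;1 -23.7 -38.5 11 0 0 0;1 -23.7 -38.5 14 0 0 0;1 -23.7 -38.5 17.6 0 0 0;1 -23.7 -38.5 17.6 0 0 0;1 -23.7 -38.5 17.6 0 0 0")

```text
time_s: 9.88
eef_pos: [530.9, -136.6, 24.0]
ee_rot: [-0.001, 0.125, 0.992, 0.0]
force: [0.5, -0.0, 0.7]
grip_width: 1.005
grip_force: 0.0
```

Request:
step_arm(commands="0 0 0 0 0 0 0;0 0 0 0 0 0 0;0 0 0 0 0 0 0;0 0 0 0 0 0 0;0 0 0 0 0 0 0;0 0 0 0 0 0 0;0 0 0 0 0 0 0;0 0 0 0 0 0 0;0 0 0 0 0 0 0")

```text
time_s: 10.63
eef_pos: [532.6, -138.1, 26.8]
ee_rot: [0.002, 0.126, 0.992, -0.001]
force: [-1.0, 1.5, 7.1]
grip_width: 0.679
grip_force: 31.6
```

Run:
```python
from h import *
print(tool([531.4,-137.8,24.3],[398,294.2,170]), sense()['eef_pos'])
```

```text
[ 23.68  38.51 -14.57] [ 532.60491904 -138.09598357   26.78656896]
```

Request:
step_arm(commands="0 0 0 -4 0 0 0;0 0 0 -8 0 0 0;0 0 0 -12 0 0 0;0 0 0 -14.6 0 0 0;0 23.7 38.5 -14.6 0 0 0;0 23.7 38.5 -14.6 0 0 0;0 23.7 38.5 -14.6 0 0 0;0 23.7 38.5 -14.6 0 0 0;0 23.7 38.5 -14.6 0 0 0;0 23.7 38.5 -14.6 0 0 0;0 23.7 38.5 -14.6 0 0 0;0 23.7 38.5 -14.6 0 0 0;0 23.7 38.5 -14.6 0 0 0;0 23.7 38.5 -14.6 0 0 0;0 23.7 38.5 -14.6 0 0 0;0 23.7 38.5 -14.6 0 0 0;0 23.7 38.5 -14.6 0 0 0;0 23.7 38.5 -14.6 0 0 0;0 23.7 38.5 -14.6 0 0 0;0 23.7 38.5 -14.6 0 0 0")

```text
time_s: 12.3
eef_pos: [398.4, 293.2, 170.7]
ee_rot: [0.0, 0.126, 0.992, 0.0]
force: [-0.5, 0.4, -2.0]
grip_width: 0.682
grip_force: 34.3
```

Run:
```python
from h import *
save('side','h3',(150,100,240,205),5)
p=sense()['eef_pos'];print(p)
o=p[2]-26.8
print('held',rect(sil('side',cyl(p[0],p[1],[(25,o),(30,o+6),(30,o+40)]))).round(1),'pan',rect(sil('side',cyl(398,294.3,[(30,63),(30,93)]))).round(1))
```

```text
[398.34643551 293.28740659 170.5501618 ]
held [173.8 126.  194.6 143.5] pan [175.4 154.2 195.5 169.5]
```

View pics/h3.png

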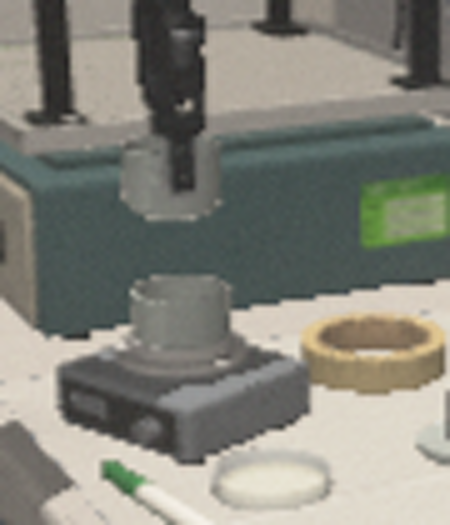

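Request:
step_arm(commands="0 -0.12 0.03 2 0 0 0;0 -0.12 0.03 4 0 0 0;0 -0.12 0.03 4.7 0 0 0;0 -0.12 0.03 4.7 0 0 0;0 -0.12 0.03 5.0 0 0 0;0 -0.12 0.03 5.3 0 0 0;0 -0.12 0.03 5.5 0 0 0;0 -0.12 0.03 5.7 0 0 0;0 -0.12 0.03 5.8 0 0 0;0 -0.12 0.03 5.8 0 0 0")

```text
time_s: 13.18
eef_pos: [399.4, 294.3, 113.7]
ee_rot: [0.001, 0.125, 0.992, 0.0]
force: [-3.3, -2.1, 11.4]
grip_width: 0.68
grip_force: 35.7
```

Request:
step_arm(commands="1 0 0 0 0 0 0;1 0 0 0 0 0 0;1 0 0 0 0 0 0;1 0 0 0 0 0 0;1 0 0 0 0 0 0;1 0 0 -4 0 0 0;1 0 0 -8 0 0 0;1 0 0 -8 0 0 0;1 0 0 -8 0 0 0;1 0 0 -8 0 0 0")

```text
time_s: 14.02
eef_pos: [398.8, 294.0, 191.9]
ee_rot: [-0.0, 0.126, 0.992, -0.0]
force: [-0.4, -0.5, 0.5]
grip_width: 0.999
grip_force: 0.0
```

Run:
```python
from h import *
save('side','h4',(150,100,240,205),5)
print(sense()['eef_pos'])
print('fine',rect(sil('side',cyl(398.2,294.3,[(30,93),(30,127)]))).round(1))
print(tool([399.3,294.2,192.3],[400.8,-258.6,130]))
```

```text
[398.63277758 293.94555479 191.34497551]
fine [174.8 143.8 195.2 160.1]
[-13.92 -53.5    6.23]
```

View pics/h4.png

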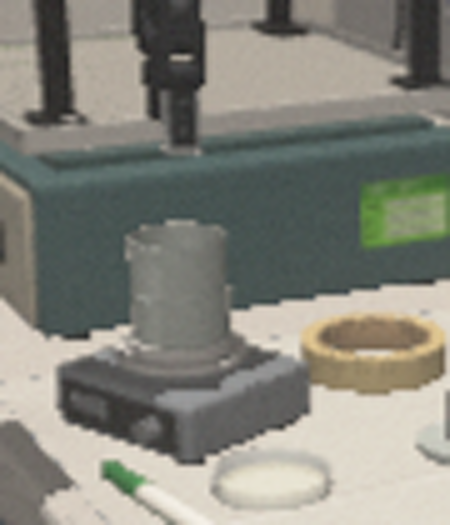

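The fine sieve is home: its rim sits at side row 143.6 against a predicted 143.8, and its columns match. Next is the coarse sieve.

Request:
step_arm(commands="1 -13.9 -53.5 6.2 0 0 0;1 -13.9 -53.5 6.2 0 0 0;1 -13.9 -53.5 6.2 0 0 0;1 -13.9 -53.5 6.2 0 0 0;1 -13.9 -53.5 6.2 0 0 0;1 -13.9 -53.5 6.2 0 0 0;1 -13.9 -53.5 6.2 0 0 0;1 -13.9 -53.5 6.2 0 0 0;1 -13.9 -53.5 6.2 0 0 0;1 -13.9 -53.5 6.2 0 0 0;1 -13.9 -53.5 6.2 0 0 0;1 -13.9 -53.5 6.2 0 0 0;1 -13.9 -53.5 6.2 0 0 0;1 -13.9 -53.5 6.2 0 0 0;1 -13.9 -53.5 6.2 0 0 0;1 -13.9 -53.5 6.2 0 0 0;1 -13.9 -53.5 6.2 0 0 0;1 -13.9 -53.5 6.2 0 0 0;1 -13.9 -53.5 6.2 0 0 0;1 -13.9 -53.5 6.2 0 0 0")

```text
time_s: 15.73
eef_pos: [400.6, -257.8, 130.5]
ee_rot: [0.0, 0.125, 0.992, -0.0]
force: [1.6, 0.1, -0.2]
grip_width: 1.003
grip_force: 0.0
```

Request:
step_arm(commands="1 0 0 4 0 0 0;1 0 0 7 0 0 0;1 0 0 9.6 0 0 0;1 0 0 9.6 0 0 0;1 0 0 9.6 0 0 0;0 0 0 9.6 0 0 0;0 0 0 9.6 0 0 0;0 0 0 9.6 0 0 0;0 0 0 9.6 0 0 0;0 0 0 9.6 0 0 0;0 0 0 9.6 0 0 0;0 0 0 9.6 0 0 0;0 0 0 9.6 0 0 0;0 0 0 9.6 0 0 0")

```text
time_s: 16.9
eef_pos: [401.1, -259.1, 36.1]
ee_rot: [0.001, 0.126, 0.992, -0.001]
force: [-0.2, 2.0, 5.7]
grip_width: 0.679
grip_force: 32.3
```

Run:
```python
from h import *
print(tool([400.8,-258.6,34.1],[398.3,294.2,200]), sense()['eef_pos'])
```

```text
[ 14.02  53.47 -16.59] [ 401.13795212 -259.1498653    36.05151108]
```

Request:
step_arm(commands="0 0 0 -4 0 0 0;0 0 0 -8 0 0 0;0 0 0 -12 0 0 0;0 0 0 -16.6 0 0 0;0 14 53.5 -16.6 0 0 0;0 14 53.5 -16.6 0 0 0;0 14 53.5 -16.6 0 0 0;0 14 53.5 -16.6 0 0 0;0 14 53.5 -16.6 0 0 0;0 14 53.5 -16.6 0 0 0;0 14 53.5 -16.6 0 0 0;0 14 53.5 -16.6 0 0 0;0 14 53.5 -16.6 0 0 0;0 14 53.5 -16.6 0 0 0;0 14 53.5 -16.6 0 0 0;0 14 53.5 -16.6 0 0 0;0 14 53.5 -16.6 0 0 0;0 14 53.5 -16.6 0 0 0;0 14 53.5 -16.6 0 0 0;0 14 53.5 -16.6 0 0 0")

```text
time_s: 18.57
eef_pos: [397.8, 294.4, 200.7]
ee_rot: [0.0, 0.125, 0.992, -0.0]
force: [-0.3, -0.6, -2.2]
grip_width: 0.679
grip_force: 34.0
```

Request:
step_arm(commands="0 0 0 0 0 0 0;0 0 0 0 0 0 0;0 0 0 0 0 0 0;0 0 0 0 0 0 0")

```text
time_s: 18.9
eef_pos: [398.4, 293.7, 200.5]
ee_rot: [0.0, 0.126, 0.992, 0.0]
force: [0.0, 0.4, -1.2]
grip_width: 0.678
grip_force: 34.0
```

Run:
```python
from h import *
save('side','h5',(150,80,240,195),5)
p=sense()['eef_pos'];print(p)
o=p[2]-36.1
print('held',rect(sil('side',cyl(p[0],p[1],[(25,o),(30,o+6),(30,o+52)]))).round(1),'fine',rect(sil('side',cyl(398.2,294.3,[(30,93),(30,127)]))).round(1))
```

```text
[398.2986107  293.8296712  200.42429983]
held [173.  115.4 194.2 136.7] fine [174.8 143.8 195.2 160.1]
```

View pics/h5.png

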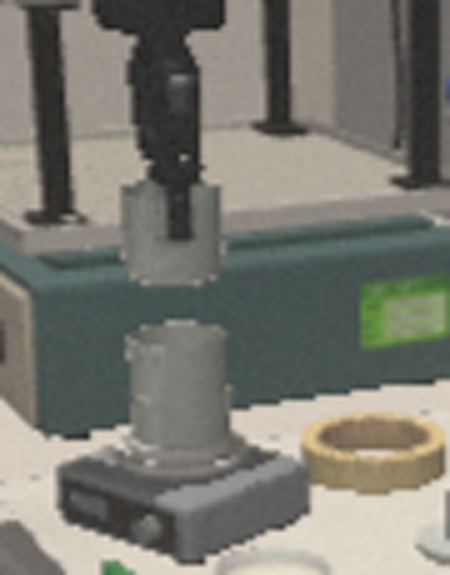

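Request:
step_arm(commands="0 0 0 2 0 0 0;0 0 0 3.3 0 0 0;0 0 0 3.3 0 0 0;0 0 0 3.6 0 0 0;0 0 0 3.9 0 0 0;0 0 0 4.1 0 0 0;0 0 0 4.3 0 0 0;0 0 0 4.4 0 0 0;0 0 0 4.4 0 0 0;0 0 0 4.4 0 0 0")

```text
time_s: 19.78
eef_pos: [398.3, 294.4, 157.0]
ee_rot: [0.0, 0.125, 0.992, 0.0]
force: [-1.9, -1.0, 4.5]
grip_width: 0.679
grip_force: 34.8
```

Request:
step_arm(commands="1 0 0 0 0 0 0;1 0 0 0 0 0 0;1 0 0 0 0 0 0;1 0 0 0 0 0 0;1 0 0 0 0 0 0;1 0 0 -4 0 0 0;1 0 0 -8 0 0 0;1 0 0 -8 0 0 0;1 0 0 -8 0 0 0;1 0 0 -8 0 0 0")

```text
time_s: 20.62
eef_pos: [397.9, 294.3, 235.7]
ee_rot: [-0.0, 0.126, 0.992, -0.0]
force: [-1.0, 0.1, -0.8]
grip_width: 1.003
grip_force: 0.0
```

Run:
```python
from h import *
save('side','h6',(150,80,240,195),5)
print(sense()['eef_pos'])
print('coarse',rect(sil('side',cyl(398.2,294.3,[(30,127),(30,173)]))).round(1))
T=capture('top').astype(int); g=T.sum(2)
sub=g[165:200,175:215]; m=(sub<150); ys,xs=np.nonzero(m)
w=(300-sub).clip(0)*(sub<300); yy,xx=np.mgrid[165:200,175:215]
k=(np.hypot(xx-194,yy-182.5)<6); w=w*k
kc=((w*xx).sum()/w.sum(),(w*yy).sum()/w.sum());print('knob',kc,ray('top',kc,40),m.sum())
print(tool([398.3,294.2,236.1],[531,172.7,120]))
```

```text
[397.69297196 294.20682474 235.2219653 ]
coarse [173.8 129.4 194.7 149.3]
knob (np.float64(193.72249853715624), np.float64(182.7643358689292)) [528.24226946 169.07781763  40.        ] 28
[-15.88  -8.46  11.61]
```

View pics/h6.png

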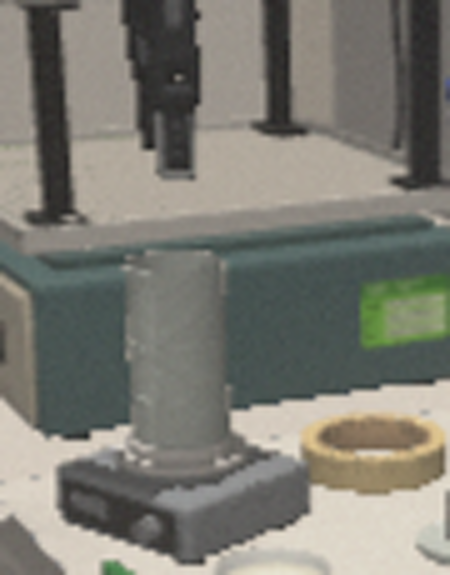

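The coarse sieve is home: its rim sits at side row 129.2 against a predicted 129.4. Next is the lid.

Run:
```python
from h import *
print(tool([398.3,294.2,236.1],[529,170,120]))
```

```text
[-15.75  -8.77  11.61]
```

Request:
step_arm(commands="1 -15.7 -8.8 0 0 0 0;1 -15.7 -8.8 0 0 0 0;1 -15.7 -8.8 0 0 0 0;1 -15.7 -8.8 0 0 0 0;1 -15.7 -8.8 4 0 0 0;1 -15.7 -8.8 8 0 0 0;1 -15.7 -8.8 12 0 0 0;1 -15.7 -8.8 15 0 0 0;1 -15.7 -8.8 15 0 0 0;1 -15.7 -8.8 15 0 0 0;1 -15.7 -8.8 15 0 0 0")

```text
time_s: 21.63
eef_pos: [529.1, 170.2, 88.0]
ee_rot: [0.001, 0.126, 0.992, 0.0]
force: [0.3, -1.0, -0.0]
grip_width: 1.005
grip_force: 0.0
```

Run:
```python
from h import *
save('side','h7',(200,120,300,215),5)
print(sense()['eef_pos'])
for p in((529,170),(531,172.7)): print(rect(sil('side',cyl(*p,[(10,42),(10,12)]))).round(1),rect(sil('side',cyl(*p,[(30,12),(30,6)]))).round(1))
```

```text
[529.30407493 170.27359395  88.39274355]
[238.5 176.9 245.1 188.3] [232.  183.5 251.4 192.6]
[238.6 176.5 245.2 187.9] [232.2 183.1 251.5 192.2]
```

View pics/h7.png

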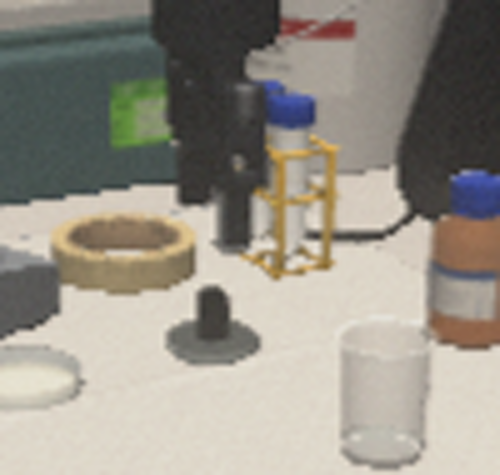

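The lid stands flat with its knob at side (242.4,182), matching the estimate of (529,170). Descending to grip it.

Request:
step_arm(commands="1 0 0 3 0 0 0;1 0 0 5.3 0 0 0;1 0 0 5.3 0 0 0;1 0 0 5.3 0 0 0;0 0 0 5.3 0 0 0;0 0 0 5.3 0 0 0;0 0 0 5.3 0 0 0;0 0 0 5.3 0 0 0;0 0 0 5.3 0 0 0;0 0 0 5.3 0 0 0;0 0 0 5.3 0 0 0;0 0 0 5.3 0 0 0;0 0 0 5.3 0 0 0;0 0 0 5.3 0 0 0;0 0 0 5.3 0 0 0;0 0 0 5.3 0 0 0")

```text
time_s: 23.02
eef_pos: [528.5, 170.1, 33.9]
ee_rot: [0.0, 0.126, 0.992, 0.0]
force: [-0.8, 0.5, 5.9]
grip_width: 0.218
grip_force: 29.2
```

Run:
```python
from h import *
print(tool([529,170,33.1],[398.3,294.2,233]), sense()['eef_pos'])
```

```text
[ 15.75   8.77 -19.99] [528.49606062 170.10754396  33.89270921]
```

Request:
step_arm(commands="0 0 0 -4 0 0 0;0 0 0 -8 0 0 0;0 0 0 -12 0 0 0;0 0 0 -16 0 0 0;0 0 0 -20 0 0 0;0 0 0 -20 0 0 0;0 15.7 8.8 -20 0 0 0;0 15.7 8.8 -20 0 0 0;0 15.7 8.8 -20 0 0 0;0 15.7 8.8 -20 0 0 0;0 15.7 8.8 -20 0 0 0;0 15.7 8.8 -20 0 0 0;0 15.7 8.8 -20 0 0 0;0 15.7 8.8 -20 0 0 0;0 15.7 8.8 -20 0 0 0;0 15.7 8.8 -20 0 0 0")

```text
time_s: 24.35
eef_pos: [398.9, 293.7, 233.1]
ee_rot: [-0.0, 0.126, 0.992, -0.0]
force: [-0.5, -0.8, -1.2]
grip_width: 0.223
grip_force: 29.7
```

Run:
```python
from h import *
save('side','h8',(150,90,240,195),5)
p=sense()['eef_pos'];print(p)
o=p[2]-33.9
print('held',rect(sil('side',cyl(p[0],p[1],[(30,o+6),(30,o+12)]))).round(1),'coarse',rect(sil('side',cyl(398.2,294.3,[(30,127),(30,173)]))).round(1))
```

```text
[398.78432175 293.75862832 233.13556539]
held [173.3 117.1 193.9 123.4] coarse [173.8 129.4 194.7 149.3]
```

View pics/h8.png

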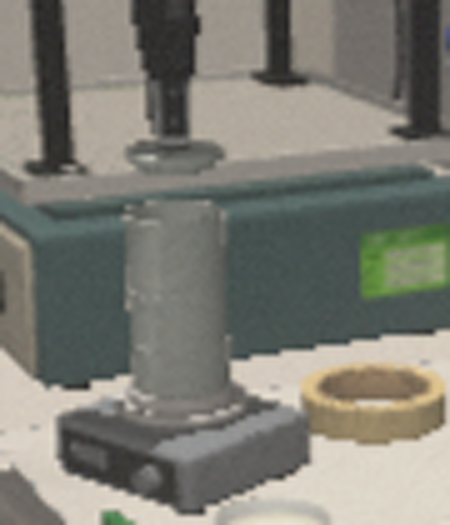

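Request:
step_arm(commands="0 0.12 -0.03 1.5 0 0 0;0 0.12 -0.03 2.3 0 0 0;0 0.12 -0.03 2.3 0 0 0;0 0.12 -0.03 2.6 0 0 0;0 0.12 -0.03 2.9 0 0 0;0 0.12 -0.03 3.1 0 0 0;0 0.12 -0.03 3.3 0 0 0;0 0.12 -0.03 3.4 0 0 0;0 0.12 -0.03 3.4 0 0 0;0 0.12 -0.03 3.4 0 0 0")

```text
time_s: 25.23
eef_pos: [397.4, 294.6, 200.7]
ee_rot: [0.001, 0.126, 0.992, 0.001]
force: [-1.9, -0.8, 9.4]
grip_width: 0.223
grip_force: 30.8
```

Home (200.9 expected). Releasing and retreating.

Request:
step_arm(commands="1 0 0 -0.1 0 0 0;1 0 0 -0.1 0 0 0;1 0 0 -0.1 0 0 0;1 0 0 -0.1 0 0 0;1 0 0 -0.1 0 0 0;1 0 0 -0.1 0 0 0;1 0 0 -0.1 0 0 0;1 0 0 -4 0 0 0;1 0 0 -8 0 0 0;1 0 0 -12 0 0 0;1 0 0 -12 0 0 0;1 0 0 -12 0 0 0;1 0 0 -12 0 0 0")

```text
time_s: 26.32
eef_pos: [396.6, 294.3, 318.6]
ee_rot: [-0.0, 0.126, 0.992, -0.0]
force: [0.6, 0.2, -0.9]
grip_width: 0.997
grip_force: 0.0
```

Run:
```python
from h import *
save('side','h9',(150,80,300,215),4)
print(sense()['eef_pos'])
print('lid',rect(sil('side',cyl(398,294.3,[(30,173),(30,179)]))).round(1),'knob',rect(sil('side',cyl(398,294.3,[(10,179),(10,209)]))).round(1))
```

```text
[396.55383656 294.25239013 318.1449242 ]
lid [173.6 127.5 194.  134.2] knob [179.9 119.2 187.2 130.6]
```

View pics/h9.png

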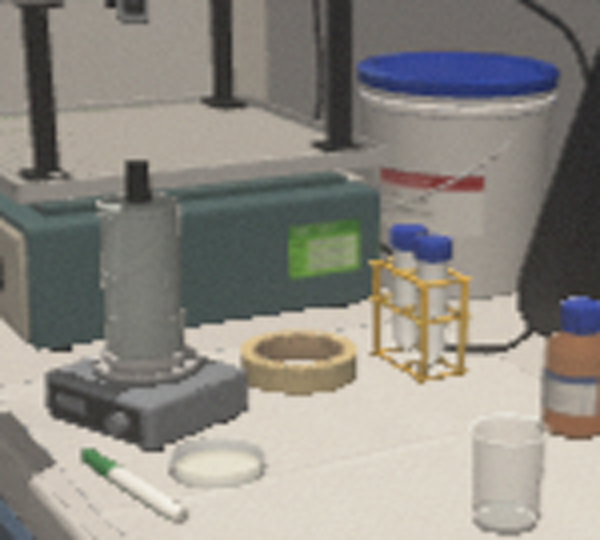

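The stack stands upright with the lid flush: the knob top is at side row 119.6 against a predicted 119.2. The beaker and petri dish have not moved, so I am handing in.

```bash
python3 -c "
from rig import *
print(finish_job())"
```

```text
the job is handed in; nothing more can be done
None
```

The sieve stack (pan, fine sieve, coarse sieve, lid) is assembled upright in the shaker's seat and released, with the beaker and petri dish left standing; I handed it in at about 26 s, and the hand-in reported no verdict.

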